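Bring the valve of a scooter wheel to the stand's pointer

TASK

Before truing, the small scooter wheel lying on the stand must sit at its starting mark: push sideways on one of its spokes with a fingertip, turning the wheel on its axle either way, until the stand's pointer points straight at the upright valve stem, and leave it standing there. Turn it gently without flicking it into a spin, do not lift the wheel, keep off the valve stem and the pointer, and leave the things lying around the stand alone.

Things in the scene. Friction and masses are not known exactly. Their poses are not given: they have to be found in the camera images.
- gauge_tip (a point): Tip of the stand's pointer: a level steel pin 7 mm thick, 116 mm above the table, pointing at the axle; the tip is 100 mm from the axle, over the rim. It comes from a post 152 mm from the axle (18 mm thick head, top 124 mm above the table, 34 x 40 mm magnetic foot). Fixed, on the far half of the stand, elsewhere around the rim each time.
- gauge: Frame of that pointer: origin on the axle's line at table height, x axis level from the axle towards the pointer, z up.
- valve: The valve of the wheel: a rubber elbow out of the rim's inner wall with an upright stem 12 mm thick. Its origin is the middle of the stem's top (top face 130 mm above the table), 85 mm from the axle; turns with the wheel, x axis level, away from the axle. It sits midway between two spokes, at the rim.
- spokes: The three straight cast spokes of the bare aluminium wheel, which lies flat (230 mm across, about 0.9 kg). Origin on the axle, 48 mm above the table; x axis level towards the valve. The spokes lie 60, 180 and 300 degrees round from the valve. Each is 24 mm wide, its top 102 mm and its underside 78 mm above the table; between them are open windows.
- stand: Fixed stand under the wheel; origin on the table under the axle. Base plate 350 mm across, top 12 mm above the table; column 44 mm thick. The wheel's windows run from the hub (radius 30 mm, top 108 mm above the table, axle nut to 118 mm) to the rim's inner wall (radius 100 mm, rim top 105 mm), free down to the base plate.
- wheel (a joint): Turn of the wheel on the upright axle, rad, growing anticlockwise seen from above. It turns both ways, with no stop within a full turn; the bearing's drag (about 0.12 N m) stops it almost at once when no longer pushed.
- wheel_lift (a joint): How far the wheel has been lifted up its axle, m; 0 when it rests on the stand. It lies there by its weight only.
- can: Bystander: small upright can, 60 mm across, 110 mm tall, beside the stand. Origin at the centre of its underside.
- carton: Bystander: small cardboard box 100 x 70 x 50 mm beside the stand. Origin at the centre of its underside.
- headlamp: Bystander: bright steel headlamp shell lying face down, 140 mm across, 88 mm tall, beside the stand. Origin at the centre of its underside.
- wrench: Bystander: steel wrench 170 mm long lying flat beside the stand.

How it is judged (in metres and radians):
On the way:
1. a finger pushes on a spoke (contact force between the fingers and spokes above 0.4 N), for 0.05 s.
At the end, for the whole second after the job is handed in: The valve stem's centre is within 6 mm (half the stem's width) to either side of the line of the pointer, on the pointer's side of the axle; the wheel rests on the stand (lifted less than 2 mm) and stands still (x of valve in the frame of gauge above 0.05 m and y of valve in the frame of gauge between -0.006 and 0.006 m and value of joint wheel_lift below 0.002 m and velocity of joint wheel between -0.03 and 0.03 rad/s); the robot touches nothing.
It fails at once if the wheel is lifted more than 5 mm up its axle (value of joint wheel_lift above 0.005 m).
It fails at once if the wheel is flicked into a spin (over 5 rad/s) (velocity of joint wheel above 5 rad/s or velocity of joint wheel below -5 rad/s).
It fails at once if the robot pushes on the valve stem (over 2 N) (contact force between any of the fingers, the arm and valve above 2 N).
It fails at once if the robot pushes on the pointer (over 2 N) (contact force between any of the fingers, the arm and gauge above 2 N).
It fails at once if something lying around the stand is moved more than 10 mm (distance of any of can, carton, headlamp, wrench from where it was at the start of the episode above 0.01 m).
It also fails if it takes over 48 s, if anything falls off the work surface, if the arm or the gripper's body presses on something with over 40 N, if the wrist force passes 120 N, or if a joint passes its speed limit or range.

ROBOT

A 6-joint arm with a two-finger parallel gripper is mounted at the origin on the work surface. World frame = base frame: x ahead of the robot, y to its left, z up, the work surface at z = 0. Lengths are in m, angles in degrees, forces in N, time in s.
With the tool pointing down it reaches from about 0.225 to 0.875 m from the base axis. Payload 3.4 kg.
Tool frame: the origin (TCP) lies at the very end of the fingers, on their centre line; the grasp point (between the pads) lies 19 mm behind it; z points along the fingers, y is the line along which they close (so a half turn about z gives the same grasp; the last joint's range is limited). The gripper opens to 85 mm and grips with 20 to 120 N. Pads are 22 mm wide; open, the fingers measure 114 mm over their backs; the gripper's body (76 mm by 85 mm) begins 54 mm behind the grasp point. The pads swing forward as they close: fully open they stand 13 mm farther back than shut.
Start: joints at [-70.531, 15.808, 86.224, -0, 77.962, -6.933], TCP at [0.256, -0.515, 0.231] pointing down, gripper open.
Joint ranges: [-165.64, 165.64], [-43.16, 119.46], [12.63, 154.43], [-67.54, 247.53], [6.08, 155.33], [-154.97, 154.97]. Speed limits (degrees/s): [147.25, 147.25, 180, 180, 180, 180].

INTERFACE

Orientations are given as a 3x3 rotation matrix whose columns are the frame's x, y, z axes.
In Python, from plant import manip gives the robot as it stands.
- The arm moves only by the tool play_rows, never from a script. Its argument "series" is text: rows parted by semicolons, each of 4 numbers parted by spaces: the shift along the tool's x, y, z in cm, then the turn about the tool's z in rad. In form: x y z yaw; .... A call has 1 to 20 rows; each row shifts and turns the commanded pose from where the row before left it, along the tool's axes as they then stand; what a row does not reach is not made up. A row lasts 1/8 s, in which the tool goes at most 62.5 mm and 10.7 degrees, less where a joint would pass 70% of its speed; a pose out of reach is approached as far as the arm can. A call with a gripper value outside its range is refused whole. "claw" is the closure, from 0 (fully open) to 1 (shut), set as the call begins (left out, the last holds). The fingers move at their own pace and stop on an object; "squeeze" is the grip in N (left out, the last holds). Time passes only in rows, so rows that do not move let the fingers close. It gives the time, the measured TCP pose, the force, the opening and the grip force at its end, in the units of the state.
- manip.get_obs(): the state, without advancing time (a new reading comes with each control period).
- manip.get_image(name): name is "side" or "top" or "wrist"; returns a dict with "img" (384x512x3 uint8, red, green, blue), "depth" (384x512 float32, m along the optical axis (not along the pixel's ray), 0 where there is no reading), "mtx" (3x3 intrinsics, pixels), "k1" (the pictures are not rectified: a ray, as slopes to the right and down, at radius r is drawn at 1 + k1 r^2 times it, then the intrinsics apply), "eye" and "orientation" of the camera in the world. Camera axes: x right, y up, looking along -z (the intrinsics and any distortion apply to the point x, -y, -z); pixel columns grow to the right and rows downward; lengths in m; the calibration is good to about 2 mm. A picture is of the moment at which its call begins.
- manip.job_done(): hands the job in; it is judged then, once.
The state is a dict: "t": time; "q": joint angles; "joint_velocities": joint speeds; "joint_efforts": joint torques, N m; "tcp_pos": TCP position; "orientation": TCP orientation; "ft_force": force on the tool from outside, world axes, zero at the start; "wrist_torque": the same for the moment, N m; "opening": finger opening in m; "grip_force": force on a finger pad.
Only numpy, scipy, OpenCV 4.12 (cv2) and the standard library are available. Lean on these libraries where they do the work, as an engineer would, in place of code of your own. Each camera call takes 0.05 s, during which the arm holds its last target. There are 200 camera calls.

## Working session

There is one attempt and no reset: what is moved stays moved. The work goes in short steps, Python scripts to look and compute and a tool call to move; the robot and the scene stay as the last step left them, time stands still between calls to the robot, and variables do not carry over. Pictures are saved under pics/ and viewed, at most 10 in all, crops included, and the job is handed in when it is done.

Besides the shell and the picture viewer there is one more tool, called as name(argument=value, ...) on one line, values as JSON. play_rows: Moves the arm, as the interface text tells. Its arguments: {"type":"object","properties":{"series":{"type":"string"},"claw":{"type":"number"},"squeeze":{"type":"number"}},"required":["series"]}

```bash
mkdir -p pics; cat > h.py <<'E'
import numpy as np, cv2, pickle
from plant import manip
def grab(n,f):
    d=manip.get_image(n); pickle.dump(d,open(f+'.pkl','wb')); cv2.imwrite('pics/'+f+'.png',cv2.cvtColor(d['img'],cv2.COLOR_RGB2BGR)); return d
def ray(d,u,v):
    K=np.array(d['mtx']); k=d['k1']
    p=np.array([(u-K[0,2])/K[0,0],(v-K[1,2])/K[1,1]]); q=p.copy()
    for _ in range(30): q=p/(1+k*(q@q))
    return np.array(d['orientation'])@np.array([q[0],-q[1],-1.])
def atz(d,u,v,z):
    r=ray(d,u,v); e=np.array(d['eye']); return e+r*(z-e[2])/r[2]
def cloud(d):
    K=np.array(d['mtx']); v,u=np.mgrid[:384,:512]
    p=np.stack([(u-K[0,2])/K[0,0],(v-K[1,2])/K[1,1]],-1); q=p.copy()
    for _ in range(30): q=p/(1+d['k1']*(q**2).sum(-1,keepdims=True))
    c=np.dstack([q[...,0],-q[...,1],-np.ones_like(q[...,0])])*d['depth'][...,None]
    return c@np.array(d['orientation']).T+np.array(d['eye'])
E
python3 - <<'E'
from h import *
for n in('top','side'):
    d=grab(n,n+'1'); print(n,d['eye'],d['orientation'],d['mtx'],d['k1'])
a=[cv2.imread(f'pics/{n}1.png') for n in('top','side')]
cv2.imwrite('pics/top1b.png',cv2.resize(a[0],(800,600),interpolation=cv2.INTER_CUBIC))
o=manip.get_obs();print(o['t'],o['tcp_pos'],o['orientation'],o['opening'])
E
```

```text
top [0.36777892 0.03772926 1.1403233 ] [[ 1.61712576e-02  9.78001045e-01 -2.07972226e-01]
 [-9.99869233e-01  1.58006574e-02 -3.44316876e-03]
 [-8.13247590e-05  2.08000710e-01  9.78128671e-01]] [[429.87677048   0.         252.55922172]
 [  0.         429.87677048 190.21634973]
 [  0.           0.           1.        ]] 0.026570606472050368
side [0.45695589 0.82444413 1.08016861] [[-0.99217187  0.10222216 -0.07173285]
 [-0.12458102 -0.77050005  0.62514737]
 [ 0.00863375  0.62919019  0.77720342]] [[443.48687199   0.         256.67779224]
 [  0.         443.48687199 180.46954561]
 [  0.           0.           1.        ]] -0.01836856797123907
0.1 [ 0.25549823 -0.51457295  0.23050494] [[ 8.95703707e-01  4.44651022e-01 -5.80497338e-04]
 [ 4.44651354e-01 -8.95702243e-01  1.63247824e-03]
 [ 2.05930350e-04 -1.72033574e-03 -9.99998499e-01]] 0.08545404133645357
```

View pics/top1b.png

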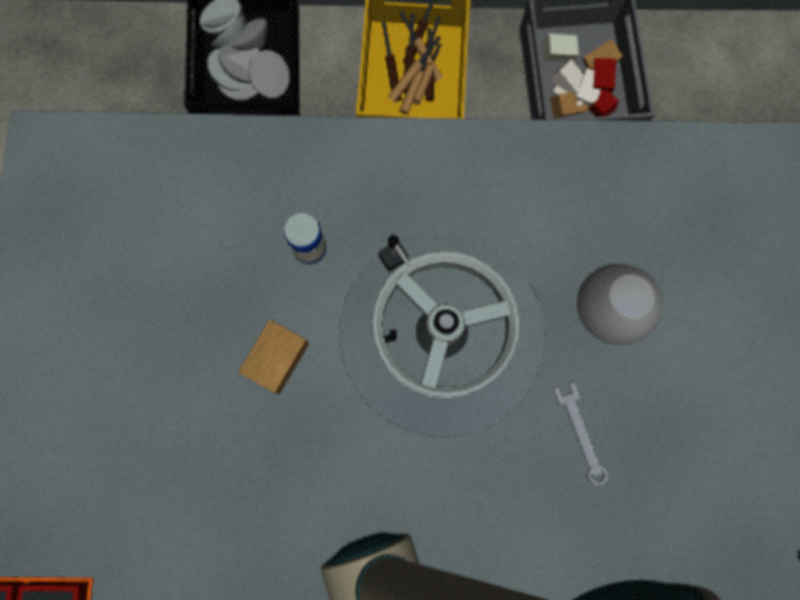

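View pics/side1.png

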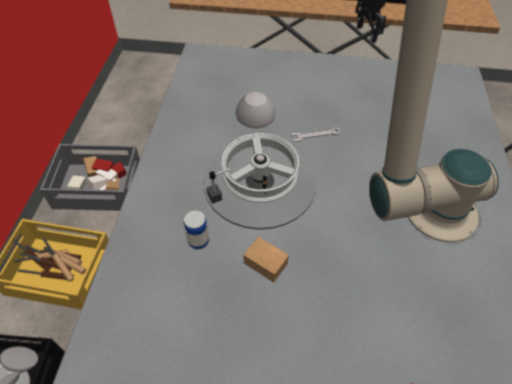

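The top view shows the wheel hub at about (446,321), the valve as a dark stem at about (390,335), the pointer post at about (393,241), and spokes toward (405,285), (510,310) and (432,383). I'll enlarge it.

```bash
python3 - <<'E'
from h import *
for n,(x,y,w,h) in dict(top=(225,140,120,120),side=(195,120,120,100)).items():
    a=cv2.imread(f'pics/{n}1.png')[y:y+h,x:x+w]
    cv2.imwrite(f'pics/{n}1c.png',cv2.resize(a,None,fx=5,fy=5,interpolation=cv2.INTER_CUBIC))
E
```

```text
(no output)
```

View pics/top1c.png

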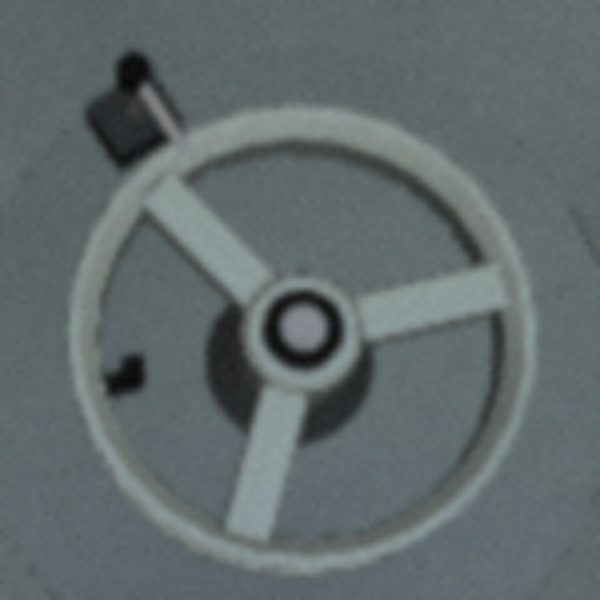

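View pics/side1c.png

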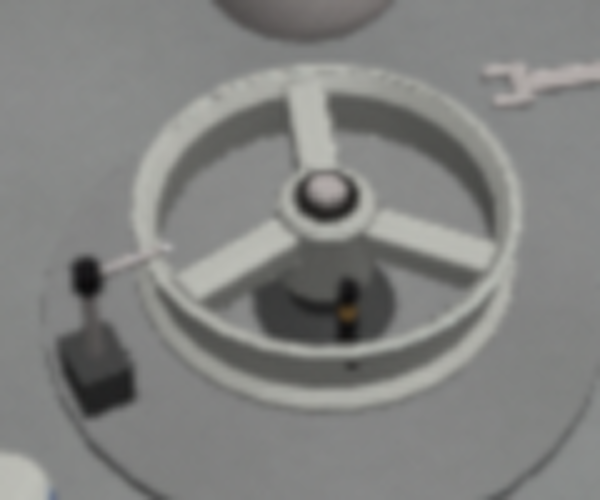

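Crops: in the top view, the nut is at (302,328), the stem top at about (136,364), the pointer from (133,70) to tip (182,138), and the spoke ends at (165,190), (505,283) and (247,535). In the side view, the nut is at (327,188), the stem top at (349,287), the pointer tip at (168,247) and its head at (87,275).

```bash
python3 - <<'E'
from h import *
off=dict(top=(225,140),side=(195,120))
pts=dict(top=dict(nut=(302,328,.118),stem=(137,363,.130),tip=(182,138,.116),pin0=(150,90,.116),s60=(165,190,.102),s180=(505,283,.102),s300=(247,535,.102)),
 side=dict(nut=(327,188,.118),stem=(349,287,.130),tip=(168,247,.116),pin0=(105,268,.116),sA=(190,290,.102),sB=(308,85,.102),sC=(490,257,.102)))
for n,P in pts.items():
    d=pickle.load(open(n+'1.pkl','rb'));c=None
    for k,(u,v,z) in P.items():
        p=atz(d,off[n][0]+(u+.5)/5-.5,off[n][1]+(v+.5)/5-.5,z)
        if c is None:c=p
        r=p-c; print(n,k,p.round(4),'r',np.hypot(*r[:2]).round(4),'ang',np.degrees(np.arctan2(r[1],r[0])).round(1))
    C=cloud(d); m=(abs(C[...,2]-.105)<.006)&(np.hypot(C[...,0]-c[0],C[...,1]-c[1])<.125)&(np.hypot(C[...,0]-c[0],C[...,1]-c[1])>.097)
    q=C[m][:,:2]
    A=np.c_[2*q,np.ones(len(q))]; s=np.linalg.lstsq(A,(q**2).sum(1),rcond=None)[0]; print(len(q),s[:2],np.sqrt(s[2]+s[:2]@s[:2]))
E
```

```text
top nut [ 0.5495 -0.0375  0.118 ] r 0.0 ang 0.0
top stem [0.5292 0.0418 0.13  ] r 0.0818 ang 104.4
top tip [0.6439 0.0215 0.116 ] r 0.1114 ang 32.0
top pin0 [0.6682 0.0376 0.116 ] r 0.1405 ang 32.3
top s60 [0.6208 0.0294 0.102 ] r 0.0978 ang 43.2
top s180 [ 0.5764 -0.1385  0.102 ] r 0.1045 ang -75.1
top s300 [ 0.451  -0.0123  0.102 ] r 0.1016 ang 165.6
1141 [ 0.54929326 -0.03814954] 0.10898128935907532
side nut [ 0.547  -0.0374  0.118 ] r 0.0 ang 0.0
side stem [0.525  0.0451 0.13  ] r 0.0853 ang 105.0
side tip [0.6318 0.0178 0.116 ] r 0.1011 ang 33.1
side pin0 [0.6646 0.0379 0.116 ] r 0.1396 ang 32.6
side sA [0.6166 0.0362 0.102 ] r 0.1013 ang 46.6
side sB [ 0.5704 -0.135   0.102 ] r 0.1003 ang -76.5
side sC [ 0.4487 -0.011   0.102 ] r 0.1018 ang 165.0
651 [ 0.54784451 -0.03671458] 0.1094174879641815
```

play_rows(series="3.38 -2.576 0 0;3.38 -2.576 0 0;3.38 -2.576 0 0;3.38 -2.576 0 0;3.38 -2.576 0 0;3.38 -2.576 0 0;3.38 -2.576 0 0;3.38 -2.576 0 0;3.38 -2.576 0 0;3.38 -2.576 0 0;3.38 -2.576 0 0;3.38 -2.576 0 0;0 0 0 -0.14;0 0 0 -0.14;0 0 0 -0.14;0 0 0 -0.14;0 0 0 -0.14;0 0 0 -0.143;0 0 0 0;0 0 0 0", claw=1)

```text
t: 2.6
tcp_pos: [0.4814, -0.0578, 0.2311]
orientation: [[0.266, 0.964, -0.0], [0.964, -0.266, 0.0], [-0.0, -0.0, -1.0]]
ft_force: [0.2, -1.3, -0.3]
opening: 0.0
grip_force: 0.0
```

```bash
cat > rel.py <<'E'
from h import *
o=manip.get_obs(); R=np.array(o['orientation']);p=np.array(o['tcp_pos'])
print(o['t'],p,o['ft_force'],o['opening'],o['q'],'xang',np.degrees(np.arctan2(R[1,0],R[0,0])))
r=p-np.array([.549,-.0375,0]);a=np.radians(164.7);print('along',r[:2]@[np.cos(a),np.sin(a)],'perp',r[:2]@[-np.sin(a),np.cos(a)])
print('axle->tcp in tool',R.T@r)
E
python3 rel.py; python3 -c "
from h import *
a=grab('wrist','w1')"
```

```text
2.6 [ 0.48136827 -0.05779975  0.23109962] [ 0.19706045 -1.27919724 -0.34775666] 7.52916282551704e-06 [-1.50743101e+01  8.01291579e+00  9.66099301e+01 -3.34867487e-03
  7.54012680e+01  3.39725402e-01] xang 74.58680992208267
along 0.05987812912602839 perp 0.037426470052340094
axle->tcp in tool [-0.03755833 -0.05990125 -0.23107224]
```

View pics/w1.png

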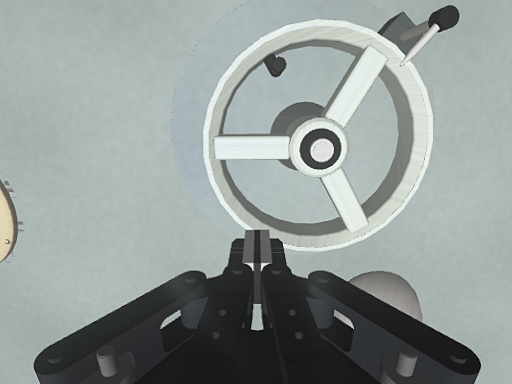

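The wrist view confirms the layout: the valve is at (275,66), the pointer tip at about (403,64), and the target spoke is the left one at (250,148). The shut fingers are ready above the window next to it, so I'll lower them.

play_rows(series="0 0 2.4 0;0 0 2.4 0;0 0 2.4 0;0 0 2.4 0;0 0 1.8 0;0 0 1.3 0;0 0 1 0;0 0 1 0;0 0 0 0;0 0 0 0")

```text
t: 3.9
tcp_pos: [0.4819, -0.0579, 0.0846]
orientation: [[0.264, 0.965, 0.001], [0.965, -0.264, -0.0], [-0.0, 0.001, -1.0]]
ft_force: [-0.1, -0.3, 0.7]
opening: -0.0
grip_force: 0.0
```

```bash
python3 rel.py
```

```text
3.9 [ 0.48190954 -0.05792037  0.08463292] [-0.06404346 -0.33313061  0.7485267 ] -2.7759250698719467e-05 [-1.50703060e+01  1.58546603e+01  1.09590530e+02 -5.76896393e-03
  5.45026607e+01  2.30610103e-01] xang 74.70242955467069
along 0.059324217762098265 perp 0.037399979810225845
axle->tcp in tool [-0.0374041  -0.05924872 -0.08468397]
```

play_rows(series="0.4 0 0 0;0.4 0 0 0;0.4 0 0 0;0.24 0 0 0;0.36 -0.127 0 0.06;0.36 -0.127 0 0.06;0.36 -0.127 0 0.06;0.36 -0.127 0 0.06;0.36 -0.127 0 0.06;0.36 -0.127 0 0.06;0.36 -0.127 0 0.06;0.36 -0.127 0 0.06;0.36 -0.127 0 0.06;0.36 -0.127 0 0.06;0 0 0 0;0 0 0 0")

```text
t: 5.9
tcp_pos: [0.4927, -0.0069, 0.0843]
orientation: [[0.762, 0.648, 0.0], [0.648, -0.762, 0.0], [0.0, -0.0, -1.0]]
ft_force: [0.5, 0.4, 0.7]
opening: -0.0001
grip_force: 0.0
```

```bash
python3 rel.py; python3 - <<'E'
from h import *
d=grab('side','side2')
a=d['img'][120:220,195:315,::-1]
cv2.imwrite('pics/side2c.png',cv2.resize(a,None,fx=5,fy=5,interpolation=cv2.INTER_CUBIC))
E
```

```text
5.9 [ 0.49270994 -0.00685352  0.08426247] [0.52399894 0.42235469 0.73753509] -0.000125813729365389 [-8.90721943e+00  1.64576238e+01  1.08714084e+02  2.26557375e-02
  5.48276743e+01  4.07135721e+01] xang 40.36615654983766
along 0.06238177486283623 perp -0.014706863869290458
axle->tcp in tool [-0.02301854 -0.05982466 -0.08425615]
```

View pics/side2c.png

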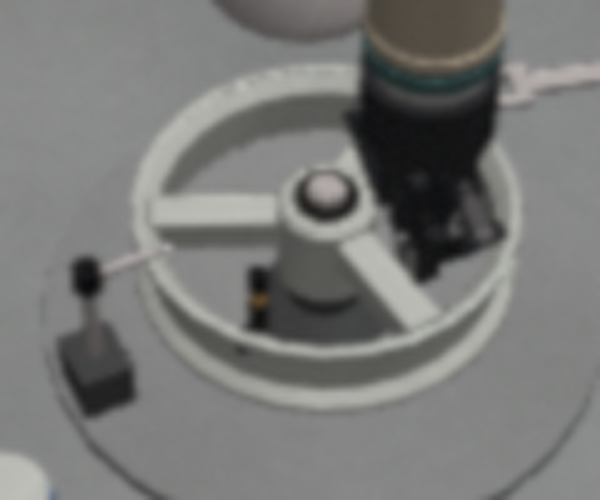

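The side view shows the wheel turned as planned, with the stem top now at about (258,275), heading clockwise toward the pointer. I'll push most of the rest.

play_rows(series="0.36 -0.127 0 0.06;0.36 -0.127 0 0.06;0.36 -0.127 0 0.06;0.36 -0.127 0 0.06;0.36 -0.127 0 0.06;0.36 -0.127 0 0.06;0.36 -0.127 0 0.06;0.36 -0.127 0 0.06;0.36 -0.127 0 0.06;0 0 0 0;0 0 0 0")

```text
t: 7.32
tcp_pos: [0.5161, 0.0174, 0.0842]
orientation: [[0.986, 0.164, -0.0], [0.164, -0.986, 0.0], [-0.0, -0.0, -1.0]]
ft_force: [-1.2, -1.0, -0.1]
opening: -0.0002
grip_force: 0.2
```

```bash
python3 rel.py; python3 - <<'E'
from h import *
d=grab('side','side3')
a=d['img'][120:220,195:315,::-1]
cv2.imwrite('pics/side3c.png',cv2.resize(a,None,fx=5,fy=5,interpolation=cv2.INTER_CUBIC))
E
```

```text
7.325 [0.51612266 0.01735804 0.08418965] [-1.20642247 -1.04853713 -0.10257936] -0.0001971049454717558 [-5.79873380e+00  1.82357890e+01  1.05879658e+02  2.90705711e-03
  5.58970515e+01  7.47632885e+01] xang 9.43634808598895
along 0.04618764391747176 perp -0.044238283171076184
axle->tcp in tool [-0.02345517 -0.05951426 -0.08417915]
```

View pics/side3c.png

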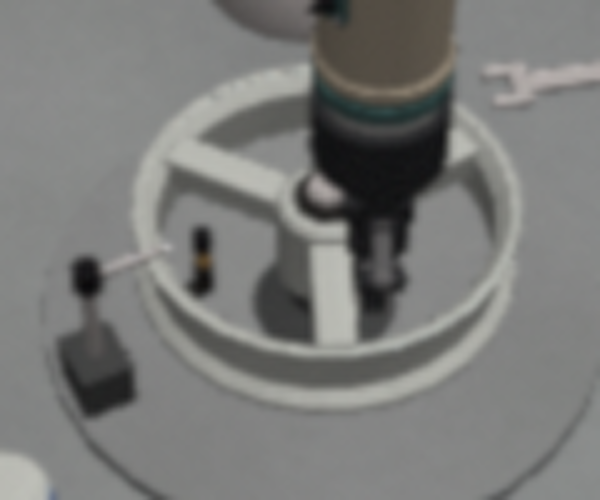

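The stem top is now at about (202,234), the facing spoke runs to about (336,335), and the opposite spoke ends at (178,155).

```bash
python3 - <<'E'
from h import *
d=pickle.load(open('side3.pkl','rb'))
for k,u,v,z in [('stem',202,233,.130),('tip',168,247,.116),('pin0',105,268,.116),('sC',336,340,.102),('sA',178,152,.102)]:
    r=atz(d,195+(u+.5)/5-.5,120+(v+.5)/5-.5,z)-np.array([.548,-.0375,0]); print(k,np.hypot(*r[:2]).round(4),np.degrees(np.arctan2(r[1],r[0])).round(2))
E
```

```text
stem 0.0838 40.3
tip 0.1004 33.42
pin0 0.1389 32.9
sC 0.1004 100.44
sA 0.0979 -18.6
```

play_rows(series="0.25 -0.093 0 0.042;0.25 -0.093 0 0.042;0.25 -0.093 0 0.042;0 0 0 0;0 0 0 0;-0.4 0 0 0;-0.4 0 0 0;-0.4 0 0 0;0 0 -1.5 0;0 0 -2.4 0;0 0 -2.4 0;0 0 -2.4 0;0 0 -2.4 0;0 0 -2 0;-4 0 0 0;-4 0 0 0;-4 0 0 0;-4 0 0 0;0 0 0 0;0 0 0 0")

```text
t: 9.88
tcp_pos: [0.3527, 0.0144, 0.2164]
orientation: [[0.999, 0.038, 0.003], [0.038, -0.999, -0.001], [0.003, 0.001, -1.0]]
ft_force: [0.8, 0.9, 0.2]
opening: -0.0001
grip_force: 0.0
```

```bash
python3 rel.py; python3 - <<'E'
from h import *
d=grab('side','side4'); a=d['img'][140:200,200:280,::-1]
a=cv2.resize(a,None,fx=6,fy=6,interpolation=cv2.INTER_CUBIC)
d=grab('top','top4'); b=d['img'][140:200,225:305,::-1]
b=cv2.resize(b,None,fx=6,fy=6,interpolation=cv2.INTER_CUBIC)
b=cv2.resize(d['img'][145:220,230:300,::-1],None,fx=5,fy=5,interpolation=cv2.INTER_CUBIC)
a=cv2.resize(a[:,:],(400,300)) if 0 else cv2.resize(cv2.imread('pics/side4.png')[145:220,205:285],None,fx=5,fy=5,interpolation=cv2.INTER_CUBIC)
cv2.imwrite('pics/c4.png',np.hstack([b,a]))
E
```

```text
9.875 [0.35269499 0.01439008 0.21637355] [0.81303032 0.88314787 0.21874962] -0.00013116212326492422 [-9.00341620e+00 -3.50642467e+00  1.11039019e+02  1.18925954e-03
  7.22681632e+01  7.88373046e+01] xang 2.158982900676732
along 0.20303984734439295 perp 0.0017486359257940665
axle->tcp in tool [-0.19347068 -0.05910663 -0.2170743 ]
```

View pics/c4.png

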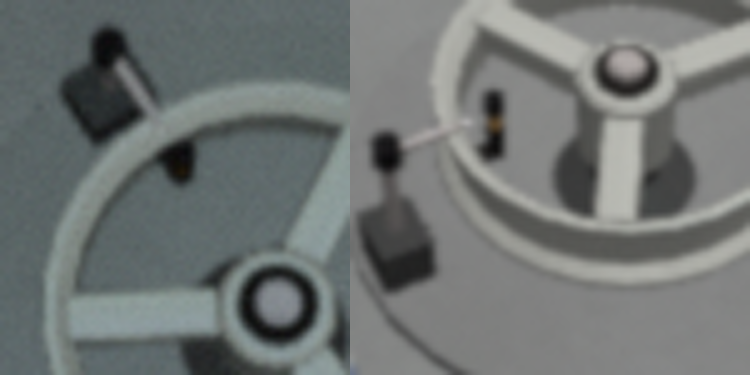

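The stem lies essentially in line with the pointer. In the top crop the stem top is at about (181,153) and the pin runs (122,65) to (154,113). In the side crop the stem top is at (144,97) and the pin tip at (119,122). I'll put numbers on it.

```bash
python3 - <<'E'
from h import *
P=dict(top=[('stem',181,153,.130),('pin0',122,65,.116),('tip',154,113,.116),('sC',72,318,.102),('sA',350,150,.102)],
 side=[('stem',144,97,.130),('tip',119,122,.116),('pin0',55,147,.116),('sC',265,220,.102),('sA',138,15,.102)])
for n,o in dict(top=(230,145),side=(205,145)).items():
  d=pickle.load(open(n+'4.pkl','rb')); c=np.array([.5493,-.0378,0]) if n=='top' else np.array([.5475,-.037,0])
  for k,u,v,z in P[n]:
    r=atz(d,o[0]+(u+.5)/5-.5,o[1]+(v+.5)/5-.5,z)-c; print(n,k,np.hypot(*r[:2]).round(4),np.degrees(np.arctan2(r[1],r[0])).round(2))
E
```

```text
top stem 0.0855 33.87
top pin0 0.1416 32.9
top tip 0.1124 32.72
top sC 0.0996 93.5
top sA 0.089 -24.7
side stem 0.084 33.32
side tip 0.1 33.16
side pin0 0.1402 33.73
side sC 0.1035 93.58
side sA 0.0984 -25.43
```

```bash
python3 -c "
from plant import manip
print(manip.job_done())"
```

```text
the job is handed in; nothing more can be done
None
```

I turned the wheel about 71° clockwise by pushing on one spoke, so the valve stem now stands within about 1° of the pointer line by my camera measurements (about 4° is allowed). The arm is clear of everything and the job is handed in, but no verdict was returned.

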